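Clear the clay extruder and hold its length stop at the mark

TASK

Get the empty bench clay extruder ready for cutting coils: pull its lever through its full stroke, ease it slowly all the way back home without letting it fly back, and leave it there. Then pull the sprung length stop out by its upright plate until the plate's pointer is level with the clip on the rail, and finish while still holding it there: do not let go. Leave the clip where it is set, and do not disturb the jar, the bowl and the spare die.

Things in the scene. Friction and masses are not known exactly. Their poses are not given: they have to be found in the camera images.
- extruder: Bench clay extruder, fixed to the table on a plywood board 160 x 540 mm, 16 mm thick. Origin on the table under the barrel's axis; z up; y runs along the barrel (70 mm diameter, axis 105 mm up; cap ring top 146 mm), the grey lever housing is at +y (top 145 mm), the die looks to -y (cap face at y = -72 mm). Its -x side, with the lever, faces the robot.
- lever (a joint): The lever's angle in rad: 0 home (leaning 0.5 rad from upright to the extruder's +y), 1.0 the end of its stroke (leaning 0.5 rad to -y). A spring (1.2 Nm/rad, 0.36 Nm at home, about 1.6 Nm or 11 N at the handle at full stroke) always drives it home; let go at full stroke it flies back at more than 1.5 rad/s.
- lever_handle (a point): Centre of the lever's handle, a round wooden bar 18 mm in diameter, 85 mm long, parallel to the extruder's x axis, sticking out to -x from the lever's steel shank (14 mm thick); this point is 50 mm out from the shank's middle. It swings on a circle of 150 mm radius about lever_hinge; about 252 mm above the table at both stroke ends, 270 mm midway.
- lever_hinge (a point): Centre of that circle: the point on the lever's hinge axis (parallel to the extruder's x axis) level in x with the handle's centre, 120 mm above the table.
- stop: Sprung length stop: a 10 mm steel rod telescoping out of a sleeve below the die, along the extruder's -y, carrying an upright plate with a dark needle pointer in its middle plane at its foot, towards +x. Origin on the rod's axis in that plane, 45 mm up, axes as the extruder's. Starts fully in (y = -147 mm, 75 mm off the die cap), comes out 150 mm. Its spring pulls it in: 4.2 N plus 0.06 N per mm.
- plate_grip (a point): Grip point on the stop's plate: in its middle plane, 125 mm above the table, 25 mm below the plate's top edge. The plate is 14 mm thick (along the extruder's y), 36 mm wide (x) and reaches from 30 to 150 mm above the table.
- clip_mark (a point): The length mark: top of the upright fin (3 mm thick along y) of a dark steel clip 12 mm long on the aluminium rail, 55 mm to the extruder's +x of the rod, 50 mm up. The stop is at the mark when its middle plane (pointer) has the same y in the extruder's frame as this point. The clip sits 60 to 115 mm out from the plate's start, held by friction only.
- jar: Bystander: a terracotta jar with grey lid, 68 mm in diameter, 100 mm high, standing beyond the extruder. Origin at its underside's centre.
- bowl: Bystander: a white bowl, 96 mm in diameter, 50 mm high, beyond the extruder. Origin at its underside's centre.
- spare_die: Bystander: a steel ring lying flat, 76 mm in diameter, 12 mm high, beyond the extruder. Origin at its underside's centre.

How it is judged:
By the outcome, as a careful person would: the job done as asked, in the order asked, and still so for the second after the job is handed in, while the arm keeps its last pose, push and grip.
It also fails if it takes over 64 s, if anything falls off the work surface, if the arm or the gripper's body presses on something with over 40 N, if the wrist force passes 120 N, or if a joint passes its speed limit or range.

ROBOT

A 6-joint arm with a two-finger parallel gripper is mounted at the origin on the work surface. World frame = base frame: x ahead of the robot, y to its left, z up, the work surface at z = 0. Lengths are in mm, angles in degrees, forces in N, time in s.
With the tool pointing down it reaches from about 350 to 850 mm from the base axis. Payload 8.1 kg.
Tool frame: the origin (TCP) lies midway between the tips of the shut fingers; the grasp point (between the pads) lies 19 mm behind it; x points along the fingers, y is the direction in which the jaws open and shut, and the axes are right-handed (so a half turn about x gives the same grasp; the last joint's range is limited). The gripper opens to 85 mm and grips with 20 to 120 N. Pads are 22 mm wide; open, the fingers measure 114 mm over their backs; the gripper's body (76 mm by 85 mm) begins 54 mm behind the grasp point. The pads swing forward as they close: fully open they stand 13 mm farther back than shut.
Start: joints at [71.482, 7.471, 85.268, -0, 87.261, -4.893], TCP at [141.317, 583.125, 231.292] pointing down, gripper open.
Joint ranges: [-169.43, 169.43], [-51.17, 129.36], [1.28, 143.12], [-76.62, 256.62], [0, 156.53], [-152.29, 152.29]. Speed limits (degrees/s): [136.94, 136.94, 159.86, 180, 180, 180].

INTERFACE

Orientations are given as [roll, pitch, yaw] about the fixed x, y, z axes, in that order (R = Rz(yaw) Ry(pitch) Rx(roll)).
In Python, from bench import sense, snapshot, hand_in gives the robot as it stands.
- The arm moves only by the tool drive_tool, never from a script. Its argument "deltas" is a list of rows, each a list of 7 numbers: the closure in counts, from 0 (fully open) to 255 (shut), then the shift along the tool's x, y, z in m, then the turn, a rotation vector about the tool's x, y, z in rad. A call has exactly 10 rows; each row is the pose to reach, as a shift and turn from the pose commanded when the call began, along the tool's axes at that moment; what a row does not reach only later rows make up. A row lasts 1/12 s, in which the tool goes at most 41.7 mm and 7.16 degrees, less where a joint would pass 70% of its speed; a pose out of reach is approached as far as the arm can. A call with a gripper value outside its range is refused whole. The fingers move at their own pace and stop on an object; "squeeze" is the grip in N (left out, the last holds). Time passes only in rows, so rows that repeat a pose let the fingers close, or fill a call up. It gives the time, the measured TCP pose, the force and the opening at its end, in the units of the state.
- sense(): the state, without advancing time (a new reading comes with each control period).
- snapshot(name): name is "scene" or "side" or "wrist"; returns a dict with "frame" (420x560x3 uint8, blue, green, red), "fx", "fy", "cx", "cy" (pixels), "k1" (the pictures are not rectified: a ray, as slopes to the right and down, at radius r is drawn at 1 + k1 r^2 times it, then the intrinsics apply), "rvec" (rotation vector, rad) and "tvec" (3), from world to camera coordinates, as OpenCV has them. Camera axes: x right, y down, z forward; pixel columns grow to the right and rows downward; lengths in mm; the calibration is good to about 2 mm. A picture is of the moment at which its call begins. There is no depth.
- hand_in(): hands the job in, once; it reports no verdict.
The state is a dict: "time": time; "joint_pos": joint angles; "qd": joint speeds; "joint_efforts": joint torques, N m; "tool_pos": TCP position; "tcp_rot": TCP orientation; "ft_force": force on the tool from outside, world axes, zero at the start; "wrist_torque": the same for the moment, N m; "finger_gap": finger opening in mm.
Only numpy, scipy, OpenCV 4.12 (cv2) and the standard library are available. Lean on these libraries where they do the work, as an engineer would, in place of code of your own. Each camera call takes 0.05 s, during which the arm holds its last target.

## Working session

There is one attempt and no reset: what is moved stays moved. The work goes in short steps, Python scripts to look and compute and a tool call to move; the robot and the scene stay as the last step left them, time stands still between calls to the robot, and variables do not carry over. Pictures are saved under pics/ and viewed, and the job is handed in when it is done.

Besides the shell and the picture viewer there is one more tool, called after ">>>" as name(argument=value, ...) on one line, values as JSON. drive_tool: Moves the arm, as the interface text tells. Its arguments: {"type":"object","properties":{"deltas":{"type":"array","items":{"type":"array","items":{"type":"number"}}},"squeeze":{"type":"number"}},"required":["deltas"]}

```bash
ls; mkdir -p pics
python3 - <<'E'
from bench import sense,snapshot
import cv2,pickle
s=sense();print(s)
for n in("scene","side","wrist"):
    d=snapshot(n);cv2.imwrite(f"pics/{n}0.png",d["frame"]);pickle.dump(d,open(f"pics/{n}0.pkl","wb"))
    print(n,{k:v for k,v in d.items() if k!="frame"})
E
```

```text
pics
{'time': 0.0, 'joint_pos': array([ 7.14789837e+01,  7.51670288e+00,  8.53325071e+01, -2.21702136e-04,
        8.72608175e+01, -4.89356066e+00]), 'qd': array([-0.01581598, -0.02705653, -0.06613904, -0.03592342, -0.02896715,
       -0.01496859]), 'joint_efforts': array([-3.45995413e-04, -5.69398892e+01, -5.00556672e+01, -4.72929719e-05,
        1.45832403e-02,  3.19810431e-05]), 'tool_pos': array([141.16702746, 582.56803185, 230.19687298]), 'tcp_rot': array([ -94.77825413,   89.88997232, -108.40569897]), 'ft_force': array([ 0.91622235,  0.13296713, -0.55748468]), 'wrist_torque': array([-0.025917  , -0.01246582, -0.02196282]), 'finger_gap': 85.54400943688351}
scene {'fx': 477.1141170081309, 'fy': 477.1141170081309, 'cx': 281.3752631866724, 'cy': 209.01046203037652, 'k1': -0.14764664380518672, 'rvec': array([ 0.98902581,  2.49146234, -1.03061906]), 'tvec': array([ 423.65649555, -216.55960008, 1445.57390965])}
side {'fx': 449.03128124553785, 'fy': 449.03128124553785, 'cx': 277.40322309359163, 'cy': 224.41105742722283, 'k1': -0.10027692010472744, 'rvec': array([ 2.34979941, -0.21112974,  0.06147487]), 'tvec': array([-601.85447907,  233.52741145,  967.67333761])}
wrist {'fx': 362.8661323265354, 'fy': 362.8661323265354, 'cx': 276.7078346306834, 'cy': 204.62943112583446, 'k1': 0.013469704093645628, 'rvec': array([-2.28904666, -1.80480884, -0.24673273]), 'tvec': array([-599.76297616,  -36.69082088,  379.35148686])}
```

View pics/scene0.png

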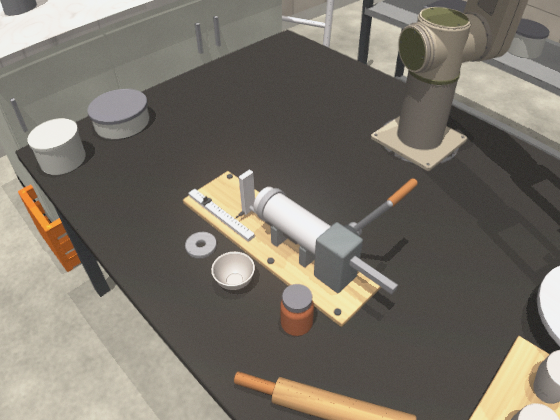

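View pics/side0.png

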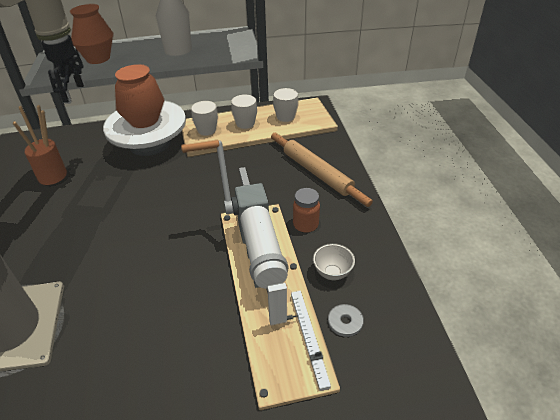

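View pics/wrist0.png

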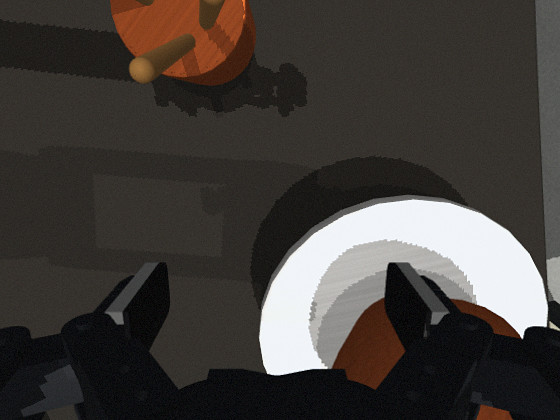

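Run:
```python
import cv2
a=cv2.imread("pics/scene0.png")[160:330,170:430];cv2.imwrite("pics/sc_z.png",cv2.resize(a,None,fx=3,fy=3,interpolation=cv2.INTER_CUBIC))
a=cv2.imread("pics/side0.png")[130:280,170:340];cv2.imwrite("pics/si_z1.png",cv2.resize(a,None,fx=4,fy=4,interpolation=cv2.INTER_CUBIC))
a=cv2.imread("pics/side0.png")[265:415,200:390];cv2.imwrite("pics/si_z2.png",cv2.resize(a,None,fx=4,fy=4,interpolation=cv2.INTER_CUBIC))
```

```text
(no output)
```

View pics/sc_z.png

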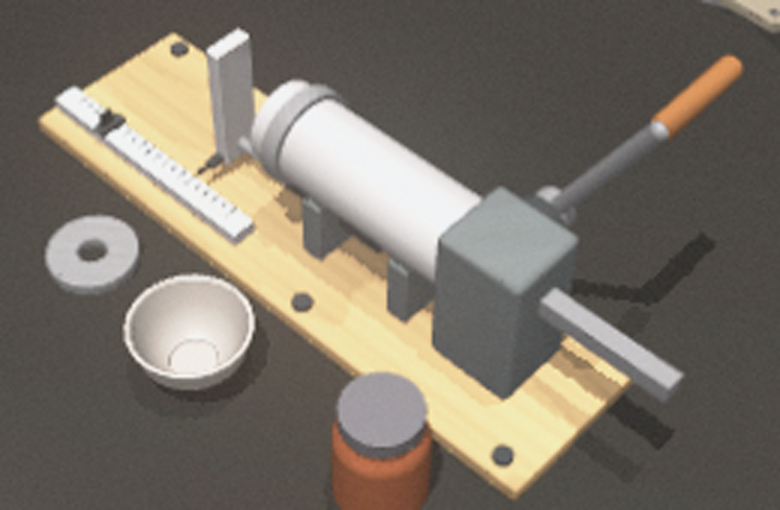

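View pics/si_z1.png

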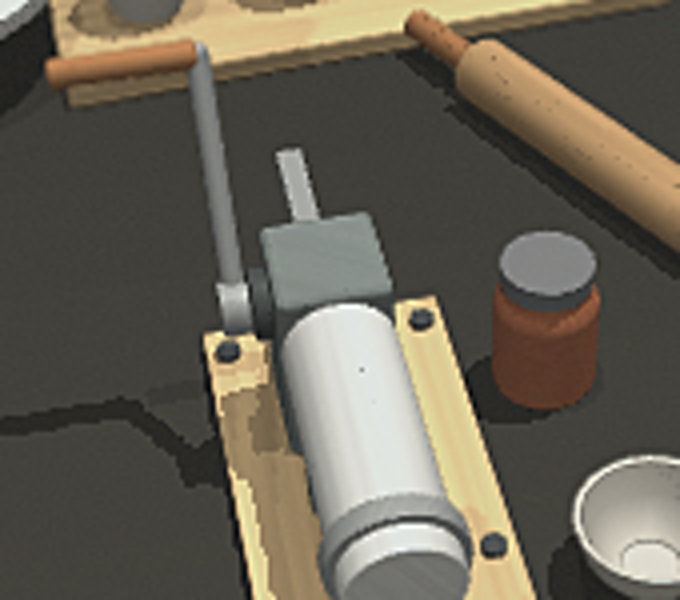

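View pics/si_z2.png

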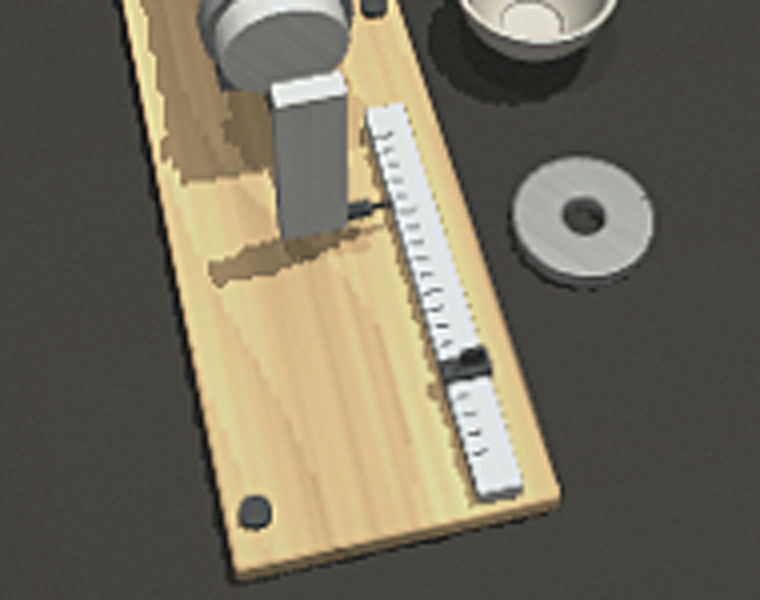

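```bash
cat > h.py <<'E'
import numpy as np,cv2,pickle
from scipy.optimize import least_squares
from scipy.spatial.transform import Rotation as R
def proj(d,P):
    P=np.atleast_2d(P);Rm=cv2.Rodrigues(d["rvec"])[0];c=P@Rm.T+d["tvec"]
    return cv2.projectPoints(P.astype(float),d["rvec"],d["tvec"],np.array([[d["fx"],0,d["cx"]],[0,d["fy"],d["cy"]],[0,0,1]]),np.array([d["k1"],0,0,0,0]))[0][:,0]
E
cat > fit.py <<'E'
from h import *
D={n:pickle.load(open(f"pics/{n}0.pkl","rb")) for n in("scene","side")}
def z(x,y,ox,oy,s): return (ox+(x+.5)/s-.5,oy+(y+.5)/s-.5)
S=lambda x,y:z(x,y,170,160,3); A=lambda x,y:z(x,y,170,130,4); B=lambda x,y:z(x,y,200,265,4)
lab=["b+-","b--","b++","b-+","p+-","p--","p-+","p++","h-","h+","clip"]
obs={"scene":[S(40,120),S(175,34),S(514,490),S(632,375),S(207,50),S(240,30),S(250,37),S(218,58),S(734,66),S(661,130),S(112,112)],
"side":[B(559,491),B(236,568),A(436,297),A(205,335),B(347,92),B(276,107),B(272,87),B(341,75),A(52,73),A(195,54),B(472,354)]}
def model(p):
    ox,oy,yaw,hx,hy,bx,by,cy=p
    L=[(bx+80,by-270,16),(bx-80,by-270,16),(bx+80,by+270,16),(bx-80,by+270,16),
       (18,-154,150),(-18,-154,150),(-18,-140,150),(18,-140,150)]
    y,zz=hy+150*np.sin(.5),120+150*np.cos(.5)
    L+=[(hx-42.5,y,zz),(hx+42.5,y,zz),(55,cy,50)]
    return R.from_euler('z',yaw).apply(np.array(L))+[ox,oy,0]
def res(p): return np.concatenate([(proj(D[n],model(p))-np.array(obs[n])).ravel() for n in obs])
best=None
for y0 in np.arange(-3,3.2,.5):
    r=least_squares(res,[500,300,y0,-100,130,0,0,-230],loss='soft_l1',x_scale=[100,100,1,50,50,50,50,50])
    if best is None or r.cost<best.cost:best=r
p=best.x
if __name__=="__main__":
    np.set_printoptions(precision=1,suppress=True)
    print(best.cost,p[:2],np.degrees(p[2]),p[3:])
    e=res(p).reshape(2,-1,2)
    for i,l in enumerate(lab):print(l,e[0,i],e[1,i])
    M=R.from_euler('z',p[2])
    for n,q in dict(handle0=(p[3],p[4]+71.9,251.6),handle1=(p[3],p[4]-71.9,251.6),hinge=(p[3],p[4],120),plate=(0,-147,125),clip=(55,p[7],50)).items():print(n,M.apply(q)+[p[0],p[1],0])
E
python3 fit.py
```

```text
19.250835842829616 [589.  45.] -357.5077949302553 [ -98.9  130.1    5.5  -43.8 -246.4]
b+- [-0.6 -0.5] [1.2 1.3]
b-- [ 0.2 -0.8] [-0.2  0.3]
b++ [0.8 1.9] [ 0.9 -0.8]
b-+ [ 7.1 -5.1] [ 0.2 -0.9]
p+- [-0.6 -0.2] [0.7 0.3]
p-- [-0.2 -0.8] [-0.1  0. ]
p-+ [ 0.5 -0.5] [-0.6 -0.8]
p++ [-0.2 -0.1] [ 0.5 -1.2]
h- [0.4 0. ] [-0.7  1. ]
h+ [0.  0.4] [0.9 0.3]
clip [-1.1 -0.8] [-1.  -0.5]
handle0 [481.5 242.6 251.6]
handle1 [487.7  98.9 251.6]
hinge [484.6 170.7 120. ]
plate [ 595.4 -101.8  125. ]
clip [ 654.7 -198.8   50. ]
```

```bash
cat >> h.py <<'E'
def tool(s):
    return R.from_euler('xyz',s["tcp_rot"],degrees=True)
def down(yawy): # tool x down, tool y along direction yaw (deg) in world
    y=np.array([np.cos(np.radians(yawy)),np.sin(np.radians(yawy)),0]);x=np.array([0,0,-1.])
    return R.from_matrix(np.column_stack([x,y,np.cross(x,y)]))
def delta(s,pos,Rt=None,cmdpos=None):
    T=tool(s);p0=s["tool_pos"] if cmdpos is None else np.array(cmdpos)
    d=T.inv().apply(np.array(pos)-p0)/1000
    w=(T.inv()*Rt).as_rotvec() if Rt is not None else np.zeros(3)
    return d,w
E
python3 - <<'E'
from h import *
from bench import sense
s=sense();np.set_printoptions(precision=4,suppress=True)
print(tool(s).as_matrix())
for a in(92.5,-87.5):print(a,delta(s,(481.5,242.6,330),down(a),(141.317,583.125,231.292)))
E
```

```text
[[-0.0004  0.2355  0.9719]
 [-0.0014  0.9719 -0.2355]
 [-1.     -0.0014 -0.0001]]
92.5 (array([-0.0984, -0.251 ,  0.4108]), array([-0.2814, -0.0003,  0.0014]))
-87.5 (array([-0.0984, -0.251 ,  0.4108]), array([2.8602, 0.002 , 0.0004]))
```

>>> drive_tool(deltas=[[0, -0.025, -0.01, 0.016, 0, 0, 0], [0, -0.05, -0.025, 0.04, -0.03, 0, 0], [0, -0.075, -0.041, 0.066, -0.07, 0, 0], [0, -0.09, -0.058, 0.094, -0.11, 0, 0], [0, -0.098, -0.076, 0.124, -0.15, 0, 0], [0, -0.098, -0.096, 0.156, -0.19, 0, 0], [0, -0.098, -0.116, 0.19, -0.23, 0, 0], [0, -0.098, -0.136, 0.224, -0.26, 0, 0], [0, -0.098, -0.155, 0.255, -0.281, 0, 0], [0, -0.098, -0.17, 0.28, -0.281, 0, 0]])

```text
time: 0.98
tool_pos: [374.8, 349.8, 329.1]
tcp_rot: [-78.3, 90.0, -75.8]
ft_force: [0.1, -0.7, -0.2]
finger_gap: 85.2
```

Run:
```python
from h import *
from bench import sense
s=sense();np.set_printoptions(precision=4,suppress=True)
print(s["time"],s["tool_pos"],s["qd"],delta(s,(481.5,242.6,330),down(92.5)))
```

```text
0.9833 [374.8242 349.7666 329.1002] [-38.0152   1.1365  -1.0047   0.642   -0.1476 -35.5045] (array([-0.0008, -0.1117,  0.1019]), array([-0.    ,  0.0001,  0.0006]))
```

>>> drive_tool(deltas=[[0, 0, -0.02, 0.018, 0, 0, 0], [0, 0, -0.04, 0.036, 0, 0, 0], [0, 0, -0.06, 0.054, 0, 0, 0], [0, 0, -0.08, 0.072, 0, 0, 0], [0, 0, -0.096, 0.087, 0, 0, 0], [0, 0, -0.107, 0.097, 0, 0, 0], [0, 0, -0.114, 0.103, 0, 0, 0], [0, 0, -0.114, 0.103, 0, 0, 0], [0, 0, -0.114, 0.103, 0, 0, 0], [0, 0, -0.114, 0.103, 0, 0, 0]])

```text
time: 1.82
tool_pos: [480.6, 243.2, 329.2]
tcp_rot: [141.9, 90.0, 144.4]
ft_force: [-1.1, -0.1, -0.4]
finger_gap: 85.7
```

Run:
```python
from h import *
from bench import sense,snapshot
s=sense();np.set_printoptions(precision=4,suppress=True)
print(s["time"],s["tool_pos"],s["tcp_rot"],s["ft_force"])
d=snapshot("wrist");f=d["frame"].copy()
import fit
M=R.from_euler('z',fit.p[2]);o=[fit.p[0],fit.p[1],0]
hx,hy=fit.p[3:5];y=hy+71.9
for q in[(hx-42.5,y,251.6),(hx,y,251.6),(hx+42.5,y,251.6),(hx+42.5,hy,120)]:
    uv=proj(d,M.apply(q)+o)[0];print(uv);cv2.circle(f,tuple(int(v) for v in uv),4,(0,255,0),1)
cv2.imwrite("pics/w1.png",f)
```

```text
1.8167 [480.6285 243.2051 329.2442] [141.8718  89.9716 144.3859] [-1.0979 -0.0954 -0.3741]
[274.6533 148.3028]
[274.5952 215.1757]
[274.541  275.7496]
[204.6958 216.3099]
```

View pics/w1.png

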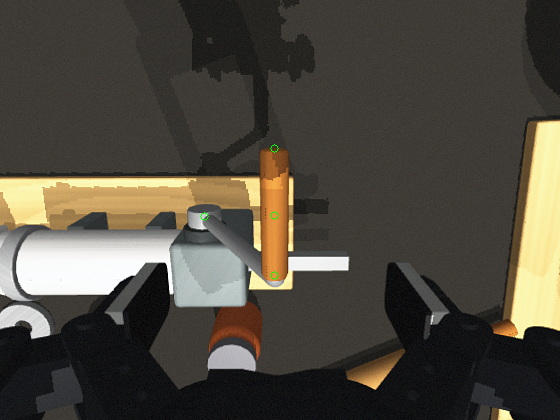

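>>> drive_tool(deltas=[[0, 0.012, 0, 0, 0, 0, 0], [0, 0.028, 0, 0, 0, 0, 0], [0, 0.046, 0, 0, 0, 0, 0], [0, 0.064, 0, 0, 0, 0, 0], [0, 0.08, 0, 0, 0, 0, 0], [0, 0.092, 0, 0, 0, 0, 0], [0, 0.098, 0, 0, 0, 0, 0], [0, 0.098, 0, 0, 0, 0, 0], [120, 0.098, 0, 0, 0, 0, 0], [160, 0.098, 0, 0, 0, 0, 0]], squeeze=25)

```text
time: 2.7
tool_pos: [481.7, 242.8, 232.5]
tcp_rot: [20.2, 89.9, 22.7]
ft_force: [-0.1, 0.2, 0.4]
finger_gap: 63.8
```

>>> drive_tool(deltas=[[170, 0, 0, 0, 0, 0, 0], [180, 0, 0, 0, 0, 0, 0], [190, 0, 0, 0, 0, 0, 0], [200, 0, 0, 0, 0, 0, 0], [210, 0, 0, 0, 0, 0, 0], [220, 0, 0, 0, 0, 0, 0], [230, 0, 0, 0, 0, 0, 0], [240, 0, 0, 0, 0, 0, 0], [255, 0, 0, 0, 0, 0, 0], [255, 0, 0, 0, 0, 0, 0]])

```text
time: 3.53
tool_pos: [481.6, 242.0, 231.8]
tcp_rot: [-41.2, 89.9, -38.8]
ft_force: [0.2, -5.8, 3.7]
finger_gap: 16.8
```

Run:
```python
from h import *
from bench import sense,snapshot
s=sense();np.set_printoptions(precision=4,suppress=True)
print(s["time"],s["tool_pos"],s["tcp_rot"],s["ft_force"],s["finger_gap"])
for n in("side","wrist"):
  d=snapshot(n);cv2.imwrite(f"pics/{n}2.png",d["frame"])
import fit
M=R.from_euler('z',fit.p[2]);o=np.array([fit.p[0],fit.p[1],0]);hx,hy=fit.p[3:5]
h0=M.apply((hx,hy+71.9,251.6))+o;print(h0)
Rt=down(92.5)
for a in np.arange(0,1.06,.1):
    q=M.apply((hx,hy+150*np.sin(.5-a),120+150*np.cos(.5-a)))+o-h0
    print(round(a,2),Rt.inv().apply(q)/1000)
```

```text
3.5333 [481.5527 242.0036 231.8145] [-41.2169  89.9422 -38.7671] [ 0.1609 -5.7604  3.7419] 16.823524243304963
[481.4723 242.5545 251.6   ]
0.0 [-0.  0.  0.]
0.1 [-0.0066 -0.0135 -0.    ]
0.2 [-0.0117 -0.0276 -0.    ]
0.3 [-0.0154 -0.0421 -0.    ]
0.4 [-0.0177 -0.0569 -0.    ]
0.5 [-0.0184 -0.0719 -0.    ]
0.6 [-0.0177 -0.0869 -0.    ]
0.7 [-0.0154 -0.1017 -0.    ]
0.8 [-0.0117 -0.1162 -0.    ]
0.9 [-0.0066 -0.1303 -0.    ]
1.0 [-0.     -0.1438 -0.    ]
```

View pics/side2.png

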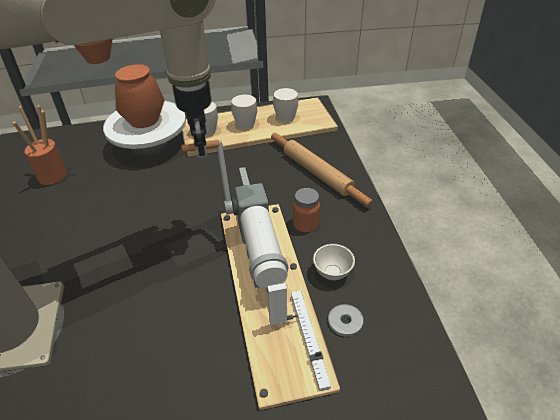

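View pics/wrist2.png

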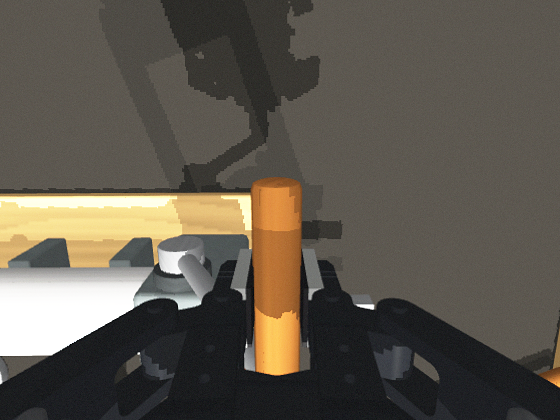

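>>> drive_tool(deltas=[[255, -0.0014, -0.0026, 0, 0, 0, 0], [255, -0.004, -0.0079, 0, 0, 0, 0], [255, -0.0066, -0.0135, 0, 0, 0, 0], [255, -0.0088, -0.0191, 0, 0, 0, 0], [255, -0.0108, -0.0247, 0, 0, 0, 0], [255, -0.0126, -0.0304, 0, 0, 0, 0], [255, -0.0142, -0.0363, 0, 0, 0, 0], [255, -0.0154, -0.0421, 0, 0, 0, 0], [255, -0.0163, -0.0472, 0, 0, 0, 0], [255, -0.0171, -0.052, 0, 0, 0, 0]])

```text
time: 4.47
tool_pos: [484.0, 193.3, 250.7]
tcp_rot: [60.6, 89.6, 63.2]
ft_force: [-1.0, 9.7, 9.6]
finger_gap: 17.0
```

>>> drive_tool(deltas=[[255, -0.0006, -0.0049, 0, 0, 0, 0], [255, -0.001, -0.0109, 0, 0, 0, 0], [255, -0.0013, -0.0169, 0, 0, 0, 0], [255, -0.0013, -0.0229, 0, 0, 0, 0], [255, -0.001, -0.0289, 0, 0, 0, 0], [255, -0.0006, -0.0349, 0, 0, 0, 0], [255, 0.0002, -0.0408, 0, 0, 0, 0], [255, 0.0012, -0.0468, 0, 0, 0, 0], [255, 0.0023, -0.0526, 0, 0, 0, 0], [255, 0.0034, -0.057, 0, 0, 0, 0]])

```text
time: 5.3
tool_pos: [486.8, 135.8, 247.0]
tcp_rot: [53.4, 89.6, 56.0]
ft_force: [-0.3, 10.1, 12.4]
finger_gap: 17.1
```

>>> drive_tool(deltas=[[255, 0.002, -0.0072, 0, 0, 0, 0], [255, 0.0039, -0.0129, 0, 0, 0, 0], [255, 0.006, -0.0185, 0, 0, 0, 0], [255, 0.0083, -0.024, 0, 0, 0, 0], [255, 0.0109, -0.0295, 0, 0, 0, 0], [255, 0.0137, -0.0348, 0, 0, 0, 0], [255, 0.0152, -0.0374, 0, 0, 0, 0], [255, 0.016, -0.0387, 0, 0, 0, 0], [255, 0.016, -0.0387, 0, 0, 0, 0], [255, 0.016, -0.0387, 0, 0, 0, 0]])

```text
time: 6.13
tool_pos: [488.6, 97.7, 231.1]
tcp_rot: [53.3, 89.6, 55.9]
ft_force: [-0.6, 9.9, 9.4]
finger_gap: 17.3
```

```bash
cat > st.py <<'E'
from h import *
from bench import sense,snapshot
import sys
s=sense();np.set_printoptions(precision=2,suppress=True)
print(s["time"],s["tool_pos"],s["ft_force"],s["finger_gap"],"qd",abs(s["qd"]).max())
import fit
M=R.from_euler('z',fit.p[2]);o=np.array([fit.p[0],fit.p[1],0]);hx,hy=fit.p[3:5]
print("ext frame TCP",M.inv().apply(s["tool_pos"]-o)," forces ext",M.inv().apply(s["ft_force"]))
r=M.inv().apply(s["tool_pos"]-o)-[hx,hy,120];print("grip ang",0.5-np.arctan2(r[1],r[2]+19.8),np.hypot(r[1],r[2]+19.8))
for n in sys.argv[2:]:
    d=snapshot(n);cv2.imwrite(f"pics/{n}{sys.argv[1]}.png",d["frame"]);pickle.dump(d,open(f"pics/{n}{sys.argv[1]}.pkl","wb"))
E
python3 st.py 3 side wrist
```

```text
6.1333 [488.58  97.67 231.07] [-0.62  9.92  9.42] 17.302232805283783 qd 0.21523946010028866
ext frame TCP [-98.07  56.94 231.07]  forces ext [-0.19  9.94  9.42]
grip ang 1.0097644990109649 149.92862999463145
```

View pics/side3.png

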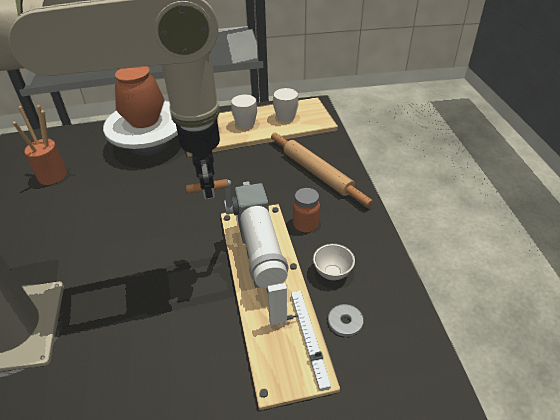

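View pics/wrist3.png

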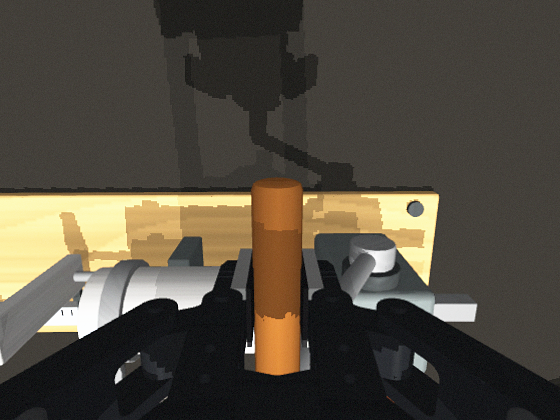

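>>> drive_tool(deltas=[[255, 0.0005, -0.001, 0, 0, 0, 0], [255, 0.001, -0.002, 0, 0, 0, 0], [255, 0.0015, -0.003, 0, 0, 0, 0], [255, 0.002, -0.004, 0, 0, 0, 0], [255, 0.002, -0.004, 0, 0, 0, 0], [255, 0.002, -0.004, 0, 0, 0, 0], [255, 0.002, -0.004, 0, 0, 0, 0], [255, 0.002, -0.004, 0, 0, 0, 0], [255, 0.002, -0.004, 0, 0, 0, 0], [255, 0.002, -0.004, 0, 0, 0, 0]])

```text
time: 7.07
tool_pos: [488.7, 96.7, 230.6]
tcp_rot: [62.6, 89.3, 65.3]
ft_force: [-5.7, 23.5, 18.1]
finger_gap: 16.9
```

```bash
python3 st.py 4
```

```text
7.0667 [488.73  96.72 230.58] [-5.69 23.5  18.11] 16.91795684550345 qd 0.11216994276450247
ext frame TCP [-97.96  55.98 230.58]  forces ext [-4.66 23.72 18.11]
grip ang 1.0168877979529798 149.97787824696792
```

Run:
```python
import numpy as np
f=lambda a:(-.15*(np.cos(.5-a)-np.cos(.5)),-.15*(np.sin(.5)-np.sin(.5-a)))
c=(.0043,-.1517);a=1.02
for call in range(6):
    out=[]
    for i in range(10):
        a=max(a-.02,-0.0);p=f(a);out.append([255,round(p[0]-c[0],4),round(p[1]-c[1],4),0,0,0,0])
    print(round(a,3),out);c=p
```

```text
0.82 [[255, np.float64(-0.0043), np.float64(0.0079), 0, 0, 0, 0], [255, np.float64(-0.0057), np.float64(0.0105), 0, 0, 0, 0], [255, np.float64(-0.0071), np.float64(0.0132), 0, 0, 0, 0], [255, np.float64(-0.0084), np.float64(0.0159), 0, 0, 0, 0], [255, np.float64(-0.0096), np.float64(0.0186), 0, 0, 0, 0], [255, np.float64(-0.0108), np.float64(0.0214), 0, 0, 0, 0], [255, np.float64(-0.012), np.float64(0.0241), 0, 0, 0, 0], [255, np.float64(-0.013), np.float64(0.0269), 0, 0, 0, 0], [255, np.float64(-0.0141), np.float64(0.0298), 0, 0, 0, 0], [255, np.float64(-0.015), np.float64(0.0326), 0, 0, 0, 0]]
0.62 [[255, np.float64(-0.0009), np.float64(0.0029), 0, 0, 0, 0], [255, np.float64(-0.0018), np.float64(0.0057), 0, 0, 0, 0], [255, np.float64(-0.0026), np.float64(0.0086), 0, 0, 0, 0], [255, np.float64(-0.0033), np.float64(0.0115), 0, 0, 0, 0], [255, np.float64(-0.004), np.float64(0.0145), 0, 0, 0, 0], [255, np.float64(-0.0046), np.float64(0.0174), 0, 0, 0, 0], [255, np.float64(-0.0052), np.float64(0.0203), 0, 0, 0, 0], [255, np.float64(-0.0057), np.float64(0.0233), 0, 0, 0, 0], [255, np.flo
[... 1783 characters left out ...]
t64(0.0098), np.float64(0.0251), 0, 0, 0, 0], [255, np.float64(0.0111), np.float64(0.0278), 0, 0, 0, 0]]
-0.0 [[255, np.float64(0.0014), np.float64(0.0026), 0, 0, 0, 0], [255, np.float64(0.0014), np.float64(0.0026), 0, 0, 0, 0], [255, np.float64(0.0014), np.float64(0.0026), 0, 0, 0, 0], [255, np.float64(0.0014), np.float64(0.0026), 0, 0, 0, 0], [255, np.float64(0.0014), np.float64(0.0026), 0, 0, 0, 0], [255, np.float64(0.0014), np.float64(0.0026), 0, 0, 0, 0], [255, np.float64(0.0014), np.float64(0.0026), 0, 0, 0, 0], [255, np.float64(0.0014), np.float64(0.0026), 0, 0, 0, 0], [255, np.float64(0.0014), np.float64(0.0026), 0, 0, 0, 0], [255, np.float64(0.0014), np.float64(0.0026), 0, 0, 0, 0]]
```

>>> drive_tool(deltas=[[255, -0.0013, 0.0026, 0, 0, 0, 0], [255, -0.0028, 0.0053, 0, 0, 0, 0], [255, -0.0043, 0.0079, 0, 0, 0, 0], [255, -0.0057, 0.0105, 0, 0, 0, 0], [255, -0.0071, 0.0132, 0, 0, 0, 0], [255, -0.0084, 0.0159, 0, 0, 0, 0], [255, -0.0096, 0.0186, 0, 0, 0, 0], [255, -0.0108, 0.0214, 0, 0, 0, 0], [255, -0.012, 0.0241, 0, 0, 0, 0], [255, -0.013, 0.0269, 0, 0, 0, 0]])

```text
time: 7.9
tool_pos: [487.4, 119.6, 240.1]
tcp_rot: [53.4, 89.8, 56.0]
ft_force: [6.8, 6.9, -1.8]
finger_gap: 17.3
```

>>> drive_tool(deltas=[[255, -0.0011, 0.0029, 0, 0, 0, 0], [255, -0.002, 0.0057, 0, 0, 0, 0], [255, -0.0029, 0.0086, 0, 0, 0, 0], [255, -0.0038, 0.0114, 0, 0, 0, 0], [255, -0.0046, 0.0143, 0, 0, 0, 0], [255, -0.0053, 0.0172, 0, 0, 0, 0], [255, -0.006, 0.0202, 0, 0, 0, 0], [255, -0.0066, 0.0231, 0, 0, 0, 0], [255, -0.0072, 0.026, 0, 0, 0, 0], [255, -0.0077, 0.029, 0, 0, 0, 0]])

```text
time: 8.73
tool_pos: [485.5, 148.1, 247.2]
tcp_rot: [78.2, 89.9, 80.7]
ft_force: [4.5, 5.4, -5.4]
finger_gap: 17.0
```

>>> drive_tool(deltas=[[255, -0.0004, 0.003, 0, 0, 0, 0], [255, -0.0008, 0.0059, 0, 0, 0, 0], [255, -0.0011, 0.0089, 0, 0, 0, 0], [255, -0.0014, 0.0119, 0, 0, 0, 0], [255, -0.0016, 0.0149, 0, 0, 0, 0], [255, -0.0018, 0.0179, 0, 0, 0, 0], [255, -0.0018, 0.0209, 0, 0, 0, 0], [255, -0.0019, 0.0239, 0, 0, 0, 0], [255, -0.0018, 0.0269, 0, 0, 0, 0], [255, -0.0018, 0.0299, 0, 0, 0, 0]])

```text
time: 9.57
tool_pos: [484.0, 177.0, 249.5]
tcp_rot: [168.8, 90.0, 171.3]
ft_force: [0.6, 3.2, 0.4]
finger_gap: 17.1
```

```bash
python3 st.py 5
```

```text
9.5667 [483.95 176.97 249.52] [0.64 3.22 0.44] 17.10229156982258 qd 4.002212134703557
ext frame TCP [-99.25 136.37 249.52]  forces ext [0.78 3.19 0.44]
grip ang 0.4580543183490381 149.45551011002507
```

>>> drive_tool(deltas=[[255, 0.0002, 0.003, 0, 0, 0, 0], [255, 0.0004, 0.0059, 0, 0, 0, 0], [255, 0.0007, 0.0089, 0, 0, 0, 0], [255, 0.001, 0.0119, 0, 0, 0, 0], [255, 0.0014, 0.0148, 0, 0, 0, 0], [255, 0.0018, 0.0178, 0, 0, 0, 0], [255, 0.0023, 0.0208, 0, 0, 0, 0], [255, 0.0029, 0.0237, 0, 0, 0, 0], [255, 0.0035, 0.0266, 0, 0, 0, 0], [255, 0.0042, 0.0296, 0, 0, 0, 0]])

```text
time: 10.4
tool_pos: [482.6, 206.4, 245.1]
tcp_rot: [-154.8, 90.0, -152.3]
ft_force: [-2.3, 2.2, 3.2]
finger_gap: 16.9
```

>>> drive_tool(deltas=[[255, 0.0008, 0.0029, 0, 0, 0, 0], [255, 0.0016, 0.0058, 0, 0, 0, 0], [255, 0.0025, 0.0087, 0, 0, 0, 0], [255, 0.0034, 0.0115, 0, 0, 0, 0], [255, 0.0043, 0.0144, 0, 0, 0, 0], [255, 0.0054, 0.0172, 0, 0, 0, 0], [255, 0.0065, 0.02, 0, 0, 0, 0], [255, 0.0076, 0.0228, 0, 0, 0, 0], [255, 0.0088, 0.0255, 0, 0, 0, 0], [255, 0.01, 0.0282, 0, 0, 0, 0]])

```text
time: 11.23
tool_pos: [481.6, 234.6, 235.2]
tcp_rot: [-119.1, 90.0, -116.6]
ft_force: [-3.6, 1.1, 0.3]
finger_gap: 16.7
```

>>> drive_tool(deltas=[[255, 0.0007, 0.0014, 0, 0, 0, 0], [255, 0.0014, 0.0027, 0, 0, 0, 0], [255, 0.002, 0.004, 0, 0, 0, 0], [255, 0.0027, 0.0054, 0, 0, 0, 0], [255, 0.0034, 0.0067, 0, 0, 0, 0], [255, 0.0041, 0.008, 0, 0, 0, 0], [255, 0.0041, 0.008, 0, 0, 0, 0], [255, 0.0041, 0.008, 0, 0, 0, 0], [255, 0.0041, 0.008, 0, 0, 0, 0], [255, 0.0041, 0.008, 0, 0, 0, 0]])

```text
time: 12.07
tool_pos: [481.3, 241.8, 231.5]
tcp_rot: [-84.7, 89.9, -82.3]
ft_force: [-3.4, -4.6, 2.2]
finger_gap: 17.3
```

```bash
python3 st.py 6 side
```

```text
12.0667 [481.31 241.75 231.51] [-3.43 -4.63  2.2 ] 17.333373505349428 qd 0.0621856711507287
ext frame TCP [-99.07 201.2  231.51]  forces ext [-3.62 -4.47  2.2 ]
grip ang 0.0037109099646911448 149.32987592791224
```

>>> drive_tool(deltas=[[200, 0, 0, 0, 0, 0, 0], [150, 0, 0, 0, 0, 0, 0], [100, 0, 0, 0, 0, 0, 0], [50, 0, 0, 0, 0, 0, 0], [0, 0, 0, 0, 0, 0, 0], [0, 0, 0, 0, 0, 0, 0], [0, 0, 0, 0, 0, 0, 0], [0, -0.005, 0, 0, 0, 0, 0], [0, -0.02, 0, 0, 0, 0, 0], [0, -0.04, 0, 0, 0, 0, 0]])

```text
time: 12.95
tool_pos: [480.3, 242.0, 270.0]
tcp_rot: [-161.2, 89.8, -158.7]
ft_force: [0.3, -0.7, -0.4]
finger_gap: 85.1
```

```bash
python3 st.py 7 side wrist
python3 - <<'E'
from h import *
import fit
for n in("side",):
    d=pickle.load(open(f"pics/{n}7.pkl","rb"));d0=pickle.load(open(f"pics/{n}0.pkl","rb"))
    a=np.hstack([x["frame"][130:220,165:285] for x in(d0,d)]);cv2.imwrite("pics/cmp7.png",cv2.resize(a,None,fx=3,fy=3,interpolation=cv2.INTER_CUBIC))
E
```

```text
12.95 [480.25 242.04 270.03] [ 0.26 -0.71 -0.43] 85.05762046260352 qd 25.98283462849699
ext frame TCP [-100.12  201.53  270.03]  forces ext [ 0.23 -0.72 -0.43]
grip ang 0.10183514450061948 184.24305489029183
```

View pics/cmp7.png

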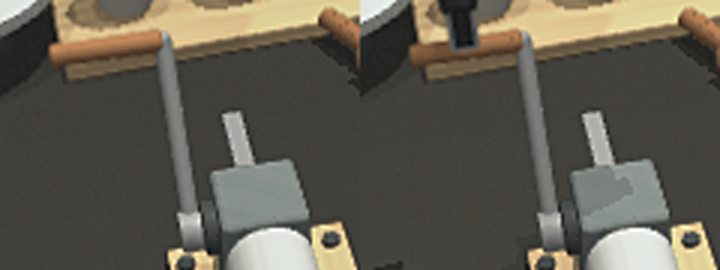

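View pics/wrist7.png

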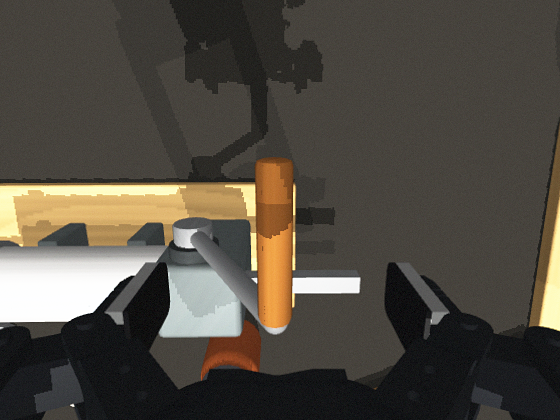

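>>> drive_tool(deltas=[[0, -0.025, 0, 0, 0, 0, 0], [0, -0.05, -0.01, 0.003, 0, 0, 0], [0, -0.06, -0.03, 0.009, 0, 0, 0], [40, -0.06, -0.06, 0.017, 0, 0, 0], [80, -0.06, -0.094, 0.027, 0, 0, 0], [110, -0.06, -0.128, 0.037, 0, 0, 0], [110, -0.06, -0.162, 0.046, 0, 0, 0], [110, -0.06, -0.196, 0.056, 0, 0, 0], [110, -0.06, -0.23, 0.066, 0, 0, 0], [110, -0.06, -0.264, 0.075, 0, 0, 0]])

```text
time: 13.88
tool_pos: [567.8, -19.8, 330.8]
tcp_rot: [120.6, 90.0, 123.1]
ft_force: [0.0, 0.9, 0.2]
finger_gap: 48.6
```

>>> drive_tool(deltas=[[110, 0, -0.03, 0.009, 0, 0, 0], [110, 0, -0.055, 0.016, 0, 0, 0], [110, 0, -0.073, 0.021, 0, 0, 0], [110, 0, -0.085, 0.024, 0, 0, 0], [110, 0.01, -0.085, 0.024, 0, 0, 0], [110, 0.03, -0.085, 0.024, 0, 0, 0], [110, 0.06, -0.085, 0.024, 0, 0, 0], [110, 0.08, -0.085, 0.024, 0, 0, 0], [110, 0.09, -0.085, 0.024, 0, 0, 0], [110, 0.09, -0.085, 0.024, 0, 0, 0]])

```text
time: 14.72
tool_pos: [593.3, -100.4, 237.3]
tcp_rot: [160.3, 89.7, 162.8]
ft_force: [-0.4, 0.1, 0.1]
finger_gap: 48.4
```

```bash
python3 st.py 8 scene side wrist
python3 - <<'E'
from h import *
import fit
from bench import sense
s=sense();print(delta(s,(595.4,-101.8,106),down(92.5)))
d=pickle.load(open("pics/wrist8.pkl","rb"));f=d["frame"].copy()
M=R.from_euler('z',fit.p[2]);o=[fit.p[0],fit.p[1],0]
for q in[(x,y,150) for x in(-18,18) for y in(-154,-140)]+[(55,fit.p[7],50)]:
    uv=proj(d,M.apply(q)+o)[0];print(uv);cv2.circle(f,tuple(int(round(v)) for v in uv),3,(0,255,0),1)
cv2.imwrite("pics/w8.png",f)
E
```

```text
14.7167 [ 593.32 -100.42  237.32] [-0.36  0.12  0.06] 48.38134031129687 qd 3.829120346096214
ext frame TCP [  -2.05 -145.51  237.32]  forces ext [-0.36  0.13  0.06]
grip ang 1.6091373886274758 307.83823274418864
(array([ 1.36851573e-01, -1.07256475e-04, -7.57473274e-04]), array([0.00021234, 0.00208596, 0.00055187]))
[264.37017411 181.83376265]
[285.5171284  181.88765844]
[264.71677552 233.02577616]
[285.03913624 233.0754389 ]
[173.92929116 233.02933307]
```

View pics/w8.png

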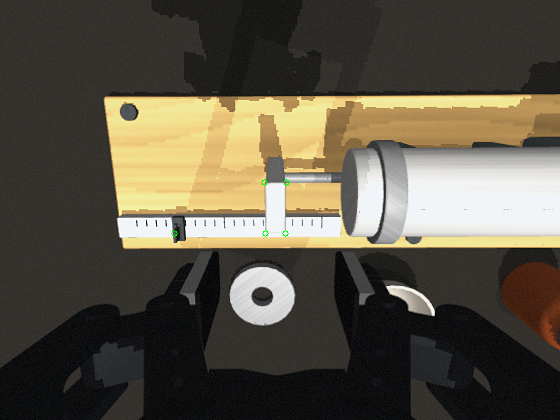

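Run:
```python
import cv2
a=cv2.imread("pics/wrist8.png")[150:260,110:310];cv2.imwrite("pics/wz.png",cv2.resize(a,None,fx=4,fy=4,interpolation=cv2.INTER_CUBIC))
a=cv2.imread("pics/side8.png")[320:390,270:350];cv2.imwrite("pics/sz.png",cv2.resize(a,None,fx=8,fy=8,interpolation=cv2.INTER_CUBIC))
a=cv2.imread("pics/scene8.png")[180:245,180:260];cv2.imwrite("pics/cz.png",cv2.resize(a,None,fx=8,fy=8,interpolation=cv2.INTER_CUBIC))
```

```text
(no output)
```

View pics/wz.png

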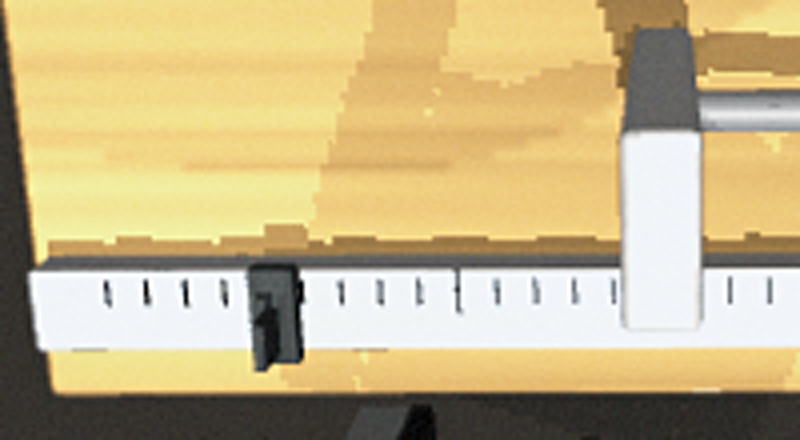

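View pics/sz.png

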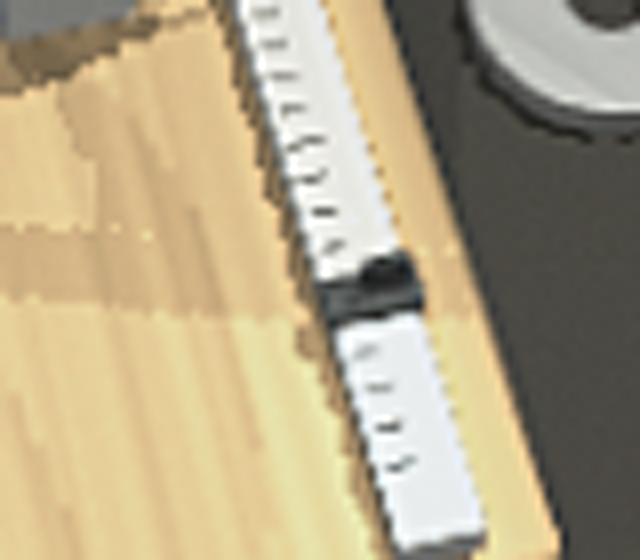

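View pics/cz.png

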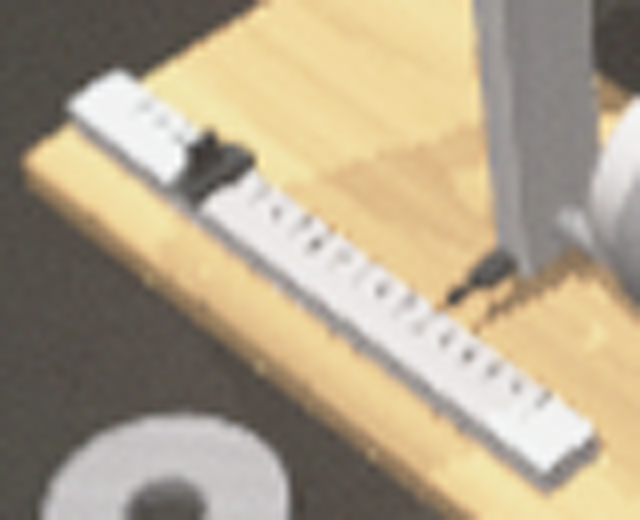

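>>> drive_tool(deltas=[[110, 0.02, -0.001, 0.002, 0, 0, 0], [110, 0.045, -0.001, 0.002, 0, 0, 0], [110, 0.07, -0.001, 0.002, 0, 0, 0], [110, 0.09, -0.001, 0.002, 0, 0, 0], [110, 0.108, -0.001, 0.002, 0, 0, 0], [110, 0.12, -0.001, 0.002, 0, 0, 0], [110, 0.128, -0.001, 0.002, 0, 0, 0], [110, 0.131, -0.001, 0.002, 0, 0, 0], [110, 0.131, -0.001, 0.002, 0, 0, 0], [110, 0.131, -0.001, 0.002, 0, 0, 0]])

```text
time: 15.7
tool_pos: [598.1, -103.1, 111.6]
tcp_rot: [-17.2, 89.9, -14.7]
ft_force: [0.3, -0.1, 0.4]
finger_gap: 48.9
```

```bash
python3 st.py 9 side wrist
```

```text
15.7 [ 598.15 -103.1   111.64] [ 0.28 -0.07  0.36] 48.8660492869585 qd 0.41630539183045656
ext frame TCP [   2.66 -148.4   111.64]  forces ext [ 0.28 -0.08  0.36]
grip ang 2.0297436668672897 278.73419969043266
```

View pics/side9.png

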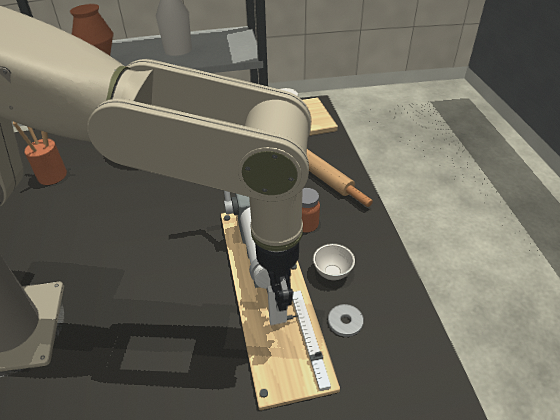

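View pics/wrist9.png

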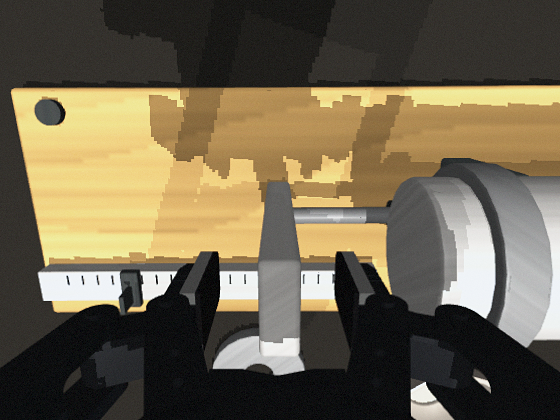

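>>> drive_tool(deltas=[[110, 0.003, 0.001, -0.001, 0, 0, 0], [130, 0.006, 0.001, -0.002, 0, 0, 0], [150, 0.006, 0.001, -0.002, 0, 0, 0], [165, 0.006, 0.001, -0.002, 0, 0, 0], [180, 0.006, 0.001, -0.002, 0, 0, 0], [195, 0.006, 0.001, -0.002, 0, 0, 0], [210, 0.006, 0.001, -0.002, 0, 0, 0], [225, 0.006, 0.001, -0.002, 0, 0, 0], [240, 0.006, 0.001, -0.002, 0, 0, 0], [255, 0.006, 0.001, -0.002, 0, 0, 0]], squeeze=60)

```text
time: 16.63
tool_pos: [595.3, -102.4, 104.4]
tcp_rot: [-63.2, 90.0, -60.8]
ft_force: [-0.2, -2.8, 0.9]
finger_gap: 13.1
```

>>> drive_tool(deltas=[[255, 0, 0, 0, 0, 0, 0], [255, 0, 0, 0, 0, 0, 0], [255, 0, 0, 0, 0, 0, 0], [255, 0, 0, 0, 0, 0, 0], [255, 0, -0.001, 0, 0, 0, 0], [255, 0, -0.003, 0, 0, 0, 0], [255, 0, -0.005, 0, 0, 0, 0], [255, 0, -0.008, 0, 0, 0, 0], [255, 0, -0.01, 0, 0, 0, 0], [255, 0, -0.01, 0, 0, 0, 0]])

```text
time: 17.47
tool_pos: [595.7, -110.8, 104.4]
tcp_rot: [88.5, 89.9, 91.0]
ft_force: [-2.4, 3.5, 5.2]
finger_gap: 13.3
```

```bash
python3 st.py 10 wrist
```

```text
17.4667 [ 595.71 -110.78  104.41] [-2.38  3.48  5.2 ] 13.253772332863313 qd 0.3002486154610834
ext frame TCP [  -0.1  -155.97  104.41]  forces ext [-2.22  3.58  5.2 ]
grip ang 2.056077676786826 286.09969594221127
```

View pics/wrist10.png

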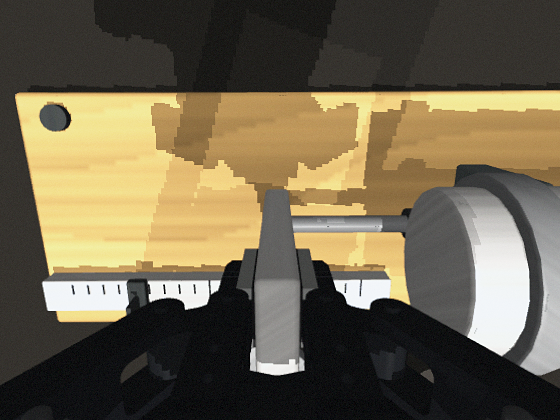

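>>> drive_tool(deltas=[[255, 0, -0.004, 0, 0, 0, 0], [255, 0, -0.013, 0, 0, 0, 0], [255, 0, -0.023, 0, 0, 0, 0], [255, 0, -0.033, 0, 0, 0, 0], [255, 0, -0.043, 0, 0, 0, 0], [255, 0, -0.053, 0, 0, 0, 0], [255, 0, -0.063, 0, 0, 0, 0], [255, 0, -0.073, 0, 0, 0, 0], [255, 0, -0.079, 0, 0, 0, 0], [255, 0, -0.08, 0, 0, 0, 0]])

```text
time: 18.35
tool_pos: [599.5, -190.4, 104.4]
tcp_rot: [80.5, 89.8, 83.0]
ft_force: [-2.2, 9.8, 6.6]
finger_gap: 13.6
```

>>> drive_tool(deltas=[[255, 0, 0, 0, 0, 0, 0], [255, 0, 0, 0, 0, 0, 0], [255, 0, 0, 0, 0, 0, 0], [255, 0, 0, 0, 0, 0, 0], [255, 0, 0, 0, 0, 0, 0], [255, 0, 0, 0, 0, 0, 0], [255, 0, 0, 0, 0, 0, 0], [255, 0, 0, 0, 0, 0, 0], [255, 0, 0, 0, 0, 0, 0], [255, 0, 0, 0, 0, 0, 0]])

```text
time: 19.18
tool_pos: [599.4, -189.3, 104.4]
tcp_rot: [85.5, 89.8, 88.0]
ft_force: [-1.9, 9.2, 6.3]
finger_gap: 13.3
```

```bash
python3 st.py 11 side wrist scene;python3 - <<'E'
import cv2
a=cv2.imread("pics/side11.png")[280:400,240:350];cv2.imwrite("pics/sz11.png",cv2.resize(a,None,fx=5,fy=5,interpolation=cv2.INTER_CUBIC))
a=cv2.imread("pics/scene11.png")[160:245,170:270];cv2.imwrite("pics/cz11.png",cv2.resize(a,None,fx=7,fy=7,interpolation=cv2.INTER_CUBIC))
E
```

```text
19.1833 [ 599.44 -189.33  104.43] [-1.9   9.18  6.29] 13.316631848004363 qd 0.05973204389006848
ext frame TCP [   0.21 -234.61  104.43]  forces ext [-1.5   9.25  6.29]
grip ang 2.0591965491193673 364.729802626483
```

View pics/sz11.png

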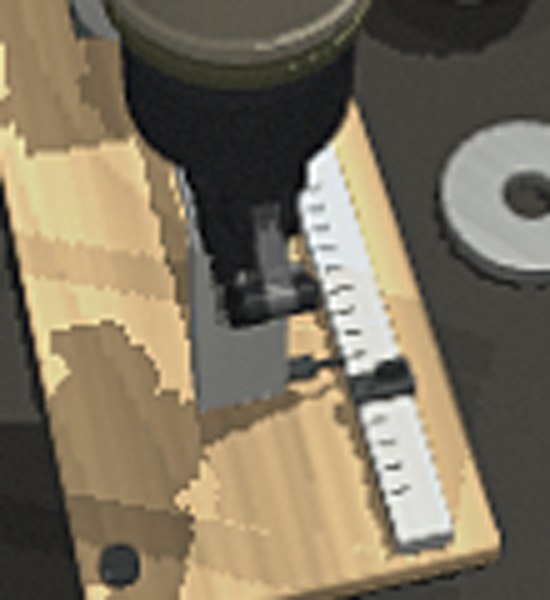

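View pics/cz11.png

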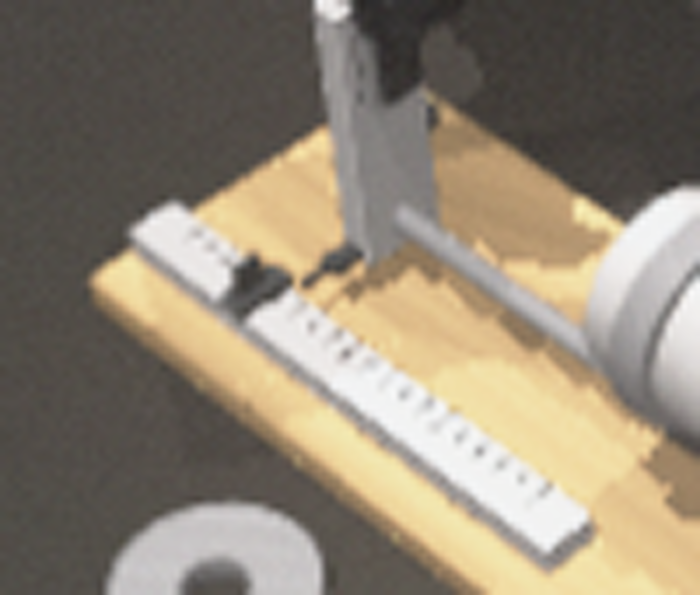

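View pics/wrist11.png

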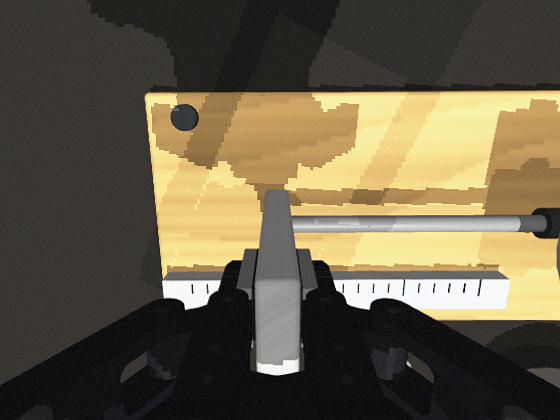

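Run:
```python
import cv2,numpy as np
a=cv2.imread("pics/wrist8.png")[208:248,160:200]
b=cv2.imread("pics/wrist9.png")[262:322,105:165]
cv2.imwrite("pics/fin.png",np.hstack([cv2.resize(a,(400,400),interpolation=cv2.INTER_NEAREST),cv2.resize(b,(400,400),interpolation=cv2.INTER_NEAREST)]))
```

```text
(no output)
```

View pics/fin.png

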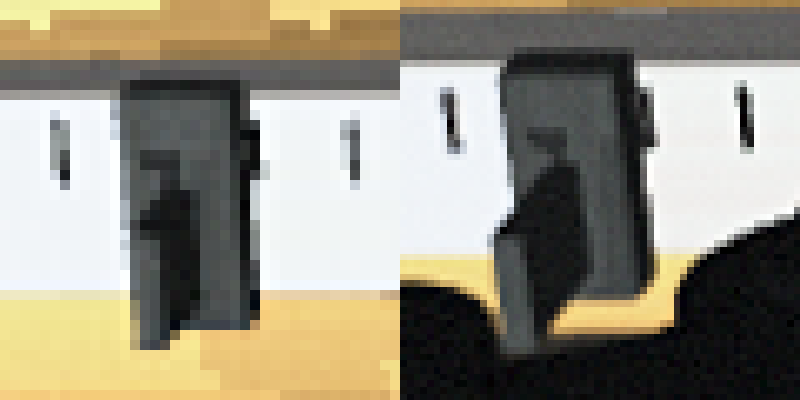

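```bash
python3 - <<'E'
from h import *
import fit
M=R.from_euler('z',fit.p[2]);o=[fit.p[0],fit.p[1],0]
np.set_printoptions(precision=2,suppress=True)
for n,uv in(("wrist8",(174.5,236.5)),("wrist9",(121.6,305.4))):
    d=pickle.load(open(f"pics/{n}.pkl","rb"))
    r=least_squares(lambda q:proj(d,M.apply((q[0],q[1],50))+o)[0]-uv,[55,-245]);print(n,r.x)
    print(proj(d,M.apply([(x,y,150) for x in(-18,18) for y in(-154,-140)])+o))
# predicted in scene/side for fin top & pointer
for n in("scene11","side11"):
    d=pickle.load(open(f"pics/{n}.pkl","rb"))
    print(n,proj(d,M.apply([(55,-245.5,50),(18,-154,150)])+o))
E
python3 - <<'E'
import cv2
a=cv2.imread("pics/wrist9.png")[240:370,230:330]
cv2.imwrite("pics/p9.png",cv2.resize(a,None,fx=5,fy=5,interpolation=cv2.INTER_NEAREST))
E
```

```text
wrist8 [  58.62 -246.14]
[[264.37 181.83]
 [285.52 181.89]
 [264.72 233.03]
 [285.04 233.08]]
wrist9 [  59.15 -246.44]
[[257.03 259.78]
 [301.45 259.87]
 [258.36 356.93]
 [299.36 357.02]]
scene11 [[206.12 196.39]
 [238.09 176.16]]
side11 [[316.47 352.2 ]
 [287.07 287.91]]
```

View pics/p9.png

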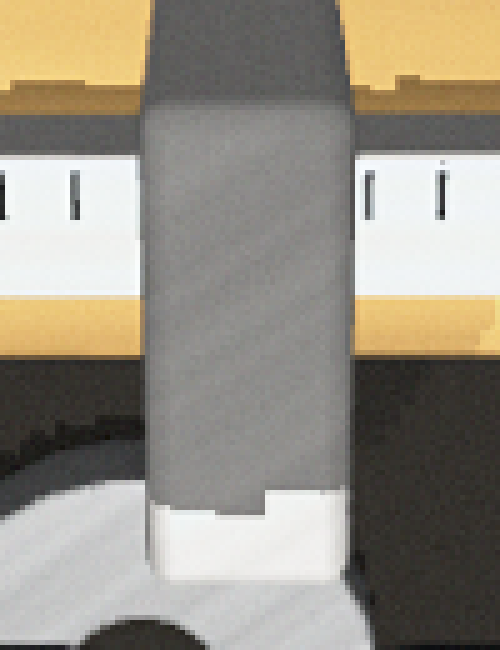

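>>> drive_tool(deltas=[[255, 0, -0.002, 0, 0, 0, 0], [255, 0, -0.005, 0, 0, 0, 0], [255, 0, -0.008, 0, 0, 0, 0], [255, 0, -0.011, 0, 0, 0, 0], [255, 0, -0.012, 0, 0, 0, 0], [255, 0, -0.012, 0, 0, 0, 0], [255, 0, -0.012, 0, 0, 0, 0], [255, 0, -0.012, 0, 0, 0, 0], [255, 0, -0.012, 0, 0, 0, 0], [255, 0, -0.012, 0, 0, 0, 0]])

```text
time: 20.17
tool_pos: [600.0, -201.2, 104.4]
tcp_rot: [84.7, 89.8, 87.3]
ft_force: [-1.1, 9.8, 7.0]
finger_gap: 13.2
```

```bash
python3 st.py 12 side wrist scene;python3 - <<'E'
import cv2,numpy as np
from h import *
import fit
M=R.from_euler('z',fit.p[2]);o=[fit.p[0],fit.p[1],0]
for n,(r0,r1,c0,c1),k in(("side12",(310,370,270,350),9),("scene12",(165,220,190,260),10)):
    d=pickle.load(open(f"pics/{n}.pkl","rb"))
    f=cv2.resize(d["frame"][r0:r1,c0:c1],None,fx=k,fy=k,interpolation=cv2.INTER_CUBIC)
    g=f.copy()
    for q,col in(((55,-246.3,50),(0,0,255)),((45,-246.3,45),(0,255,0)),((18,-246.3,45),(0,255,0)),((-18,-253.3,30),(255,0,0)),((18,-253.3,30),(255,0,0))):
        u=proj(d,M.apply(q)+o)[0];cv2.circle(g,(int((u[0]-c0+.5)*k),int((u[1]-r0+.5)*k)),4,col,-1)
    cv2.imwrite(f"pics/z{n}.png",f);cv2.imwrite(f"pics/zm{n}.png",g)
E
```

```text
20.1667 [ 600.04 -201.16  104.44] [-1.11  9.84  6.98] 13.23274215141769 qd 0.07598131811089426
ext frame TCP [   0.28 -246.45  104.44]  forces ext [-0.68  9.88  6.98]
grip ang 2.059541746994426 376.56988064476377
```

View pics/zmside12.png

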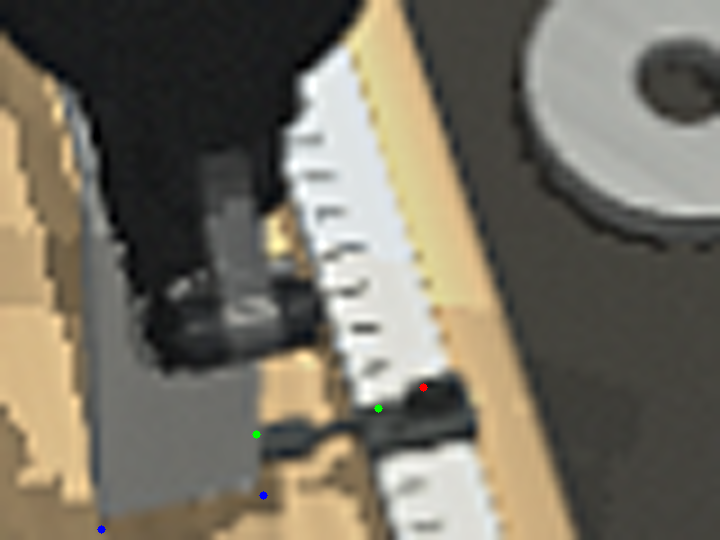

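View pics/zmscene12.png

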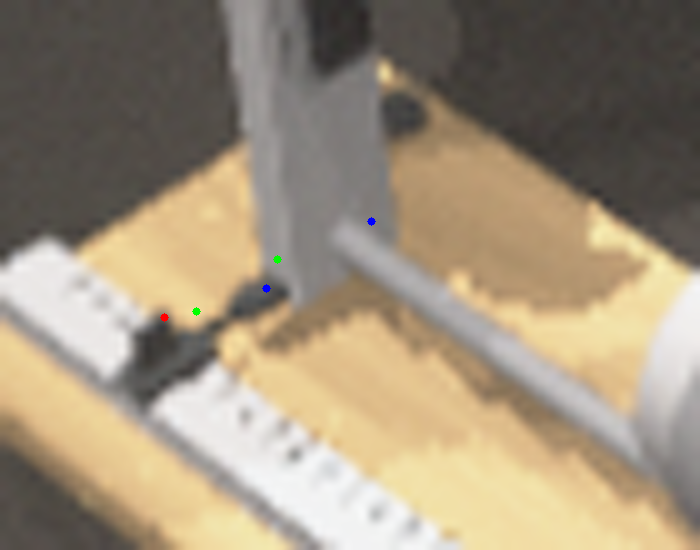

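View pics/zscene12.png

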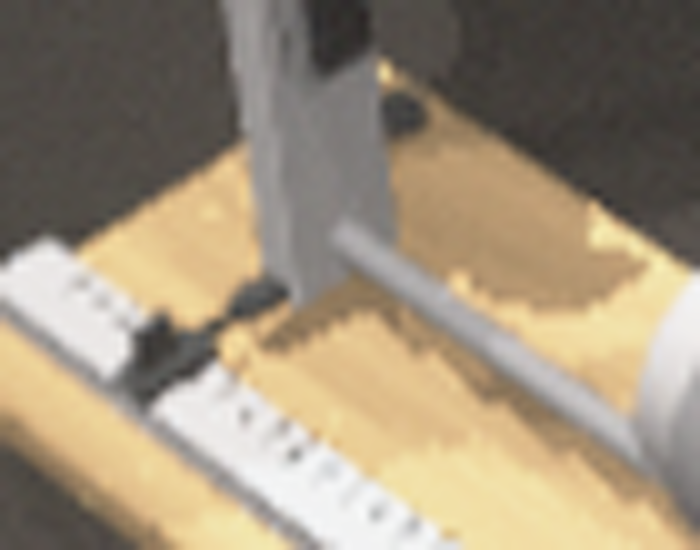

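View pics/zside12.png

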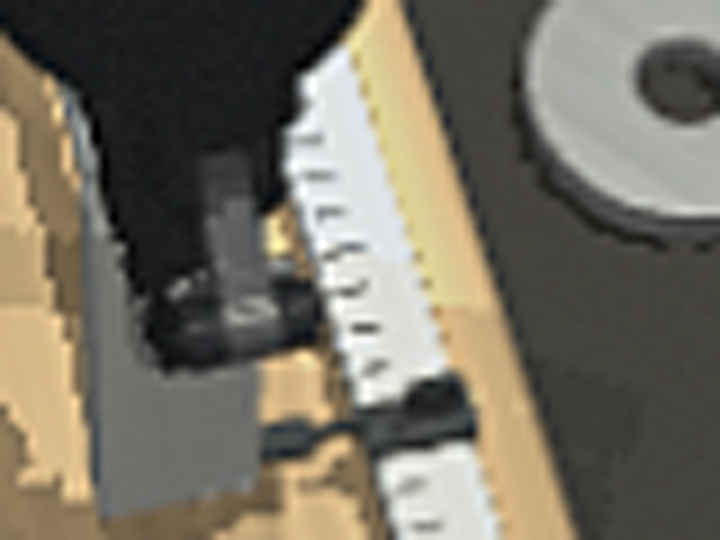

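View pics/wrist12.png

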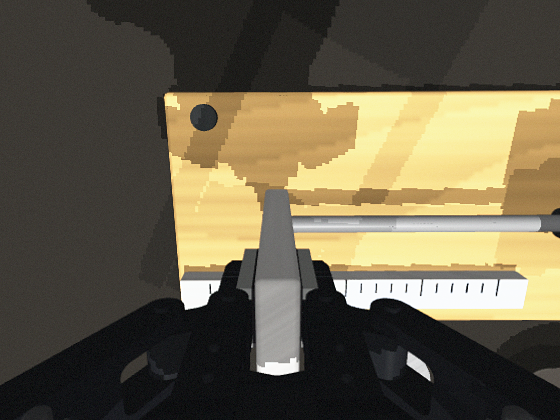

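Run:
```python
import cv2,numpy as np
from h import *
import fit
M=R.from_euler('z',fit.p[2]);o=[fit.p[0],fit.p[1],0]
ds=pickle.load(open("pics/side12.pkl","rb"));dc=pickle.load(open("pics/scene12.pkl","rb"))
np.set_printoptions(precision=2,suppress=True)
P=lambda d,*q:proj(d,M.apply(q)+o)
print("side pred home",P(ds,(-18,-154,30),(18,-154,30)),"obs",(200+284.5/4-.5,265+240.5/4-.5),(200+346.5/4-.5,265+222.5/4-.5))
print("side pred 246.3",P(ds,(-18,-253.3,30),(18,-253.3,30)),"245.3",P(ds,(-18,-252.3,30),(18,-252.3,30)))
print("obs",(270+101.5/9-.5,310+518.5/9-.5),(270+258.5/9-.5,310+487.5/9-.5))
print("scene pred home",P(dc,(18,-140,30)), "out",P(dc,(18,-239.3,30)),"obs",190+300.5/10-.5,165+308/10-.5)
f0=cv2.imread("pics/side0.png")[305:335,260:300];f1=cv2.imread("pics/side12.png")[350:380,270:310]
g0=cv2.imread("pics/scene0.png")[195:225,230:270];g1=cv2.imread("pics/scene12.png")[180:210,200:240]
k=lambda a:cv2.resize(a,None,fx=9,fy=9,interpolation=cv2.INTER_NEAREST)
cv2.imwrite("pics/cmp12.png",np.vstack([np.hstack([k(f0),k(f1)]),np.hstack([k(g0),k(g1)])]))
```

```text
side pred home [[270.43 325.67]
 [287.24 322.35]] obs (270.625, 324.625) (286.125, 320.125)
side pred 246.3 [[280.82 368.39]
 [298.8  364.59]] 245.3 [[280.71 367.93]
 [298.68 364.14]]
obs (280.77777777777777, 367.1111111111111) (298.22222222222223, 363.6666666666667)
scene pred home [[245.5  215.09]] out [[219.64 195.96]] obs 219.55 195.3
```

View pics/cmp12.png

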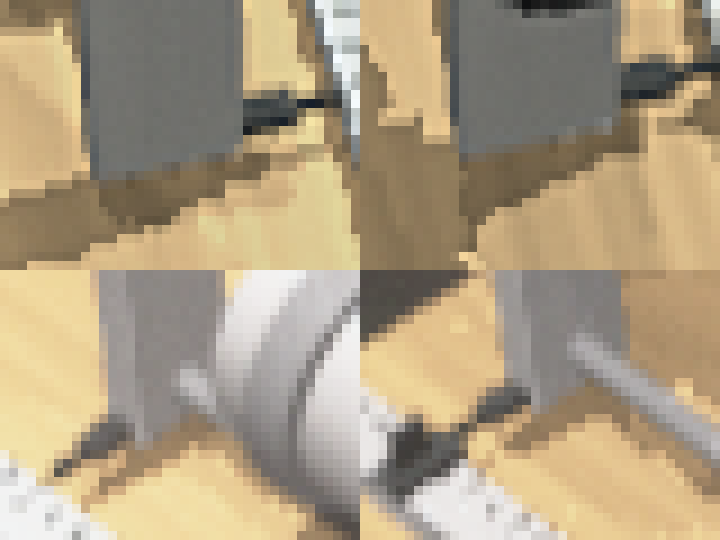

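Run:
```python
import cv2,numpy as np
k=lambda n,r0,r1,c0,c1,s:cv2.resize(cv2.imread(f"pics/{n}.png")[r0:r1,c0:c1],None,fx=s,fy=s,interpolation=cv2.INTER_NEAREST)
cv2.imwrite("pics/t9.png",np.vstack([k("wrist9",255,305,30,230,4),k("wrist12",265,315,160,360,4),k("wrist12",265,315,340,540,4)]))
for n,row,rng in(("wrist9",281,[(45,120),(145,180),(222,258),(300,345)]),("wrist9",279,[(45,120),(145,180),(222,258),(300,345)]),("wrist12",290,[(185,222),(335,520)]),("wrist12",287,[(185,222),(335,520)])):
    g=cv2.cvtColor(cv2.imread(f"pics/{n}.png"),cv2.COLOR_BGR2GRAY).astype(float)
    p=g[row-1:row+2].mean(0)
    out=[]
    for a,b in rng:
        c=a
        while c<b:
            if p[c]<190 and p[c]<=p[c-1] and p[c]<=p[c+1]:
                w=np.clip(235-p[c-3:c+4],0,None);out.append(round(float((w*np.arange(c-3,c+4)).sum()/w.sum()),1));c+=3
            c+=1
    print(n,row,out)
for n in("wrist9","wrist10","wrist12"):
    g=cv2.cvtColor(cv2.imread(f"pics/{n}.png"),cv2.COLOR_BGR2GRAY).astype(int)
    for r in(205,230,250,262,340): print(n,r,g[r,250:310].tolist())
```

```text
wrist9 281 [67.8, 82.7, 97.5, 112.3, 156.5, 172.4, 176.0, 229.8, 244.6, 299.6, 317.8, 335.4, 339.0, 343.0]
wrist9 279 [67.5, 82.3, 97.1, 112.1, 156.4, 172.3, 176.1, 229.8, 244.5, 299.6, 317.8, 336.3, 341.0]
wrist12 290 [209.8, 219.8, 333.9, 345.5, 360.6, 375.7, 390.7, 405.8, 421.0, 436.2, 451.3, 466.3, 481.6, 496.6]
wrist12 287 [209.7, 221.1, 345.7, 360.8, 375.9, 390.9, 406.1, 421.2, 436.3, 451.5, 466.6, 481.8, 497.1]
wrist9 205 [185, 183, 181, 182, 185, 185, 179, 183, 184, 183, 191, 192, 196, 201, 131, 93, 92, 93, 92, 92, 94, 96, 97, 100, 95, 102, 99, 101, 99, 95, 91, 97, 94, 99, 94, 97, 97, 95, 95, 95, 91, 81, 132, 199, 204, 203, 208, 206, 202, 202, 204, 203, 203, 204, 204, 202, 202, 202, 202, 201]
wrist9 230 [197, 195, 195, 192, 197, 196, 194, 196, 196, 193, 197, 162, 102, 91, 96, 92, 99, 95, 97, 94, 95, 95, 95, 99, 94, 95, 93, 96, 98, 94, 97, 93, 93, 94, 99, 95, 91, 99, 94, 96, 96, 94, 88, 86, 88, 81, 166, 195, 196, 199, 196, 192, 195, 195, 196, 198, 194, 193, 192, 194]
wrist9 250 [202, 204, 204, 203, 203, 202, 204, 203, 208, 143, 95, 87, 95, 94, 97, 94, 93, 96, 91, 93, 94, 94, 9
[... 2972 characters left out ...]
111, 112, 113, 108, 110, 110, 110, 105, 104, 102, 104, 34, 29, 70, 78, 74, 76, 73, 73, 72, 74, 74, 77, 72, 108]
wrist12 262 [77, 80, 79, 82, 86, 30, 17, 99, 111, 111, 109, 107, 107, 106, 106, 105, 112, 109, 111, 109, 112, 107, 110, 113, 110, 110, 112, 110, 109, 109, 107, 111, 108, 111, 111, 113, 109, 110, 113, 111, 108, 111, 112, 109, 105, 104, 103, 79, 23, 73, 79, 81, 79, 77, 79, 77, 81, 79, 78, 80]
wrist12 340 [15, 13, 67, 25, 12, 47, 119, 143, 148, 150, 155, 159, 163, 163, 166, 166, 163, 163, 163, 161, 163, 158, 160, 161, 161, 162, 158, 163, 165, 165, 164, 163, 158, 161, 162, 159, 158, 162, 166, 161, 163, 164, 163, 165, 161, 157, 152, 143, 140, 106, 38, 60, 33, 10, 17, 20, 22, 20, 15, 12]
```

View pics/t9.png

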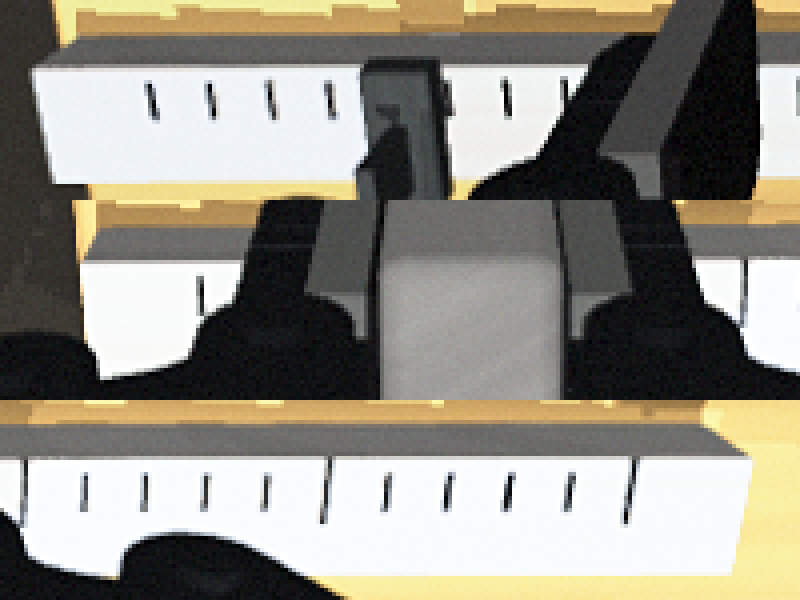

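Run:
```python
from h import *
import fit
M=R.from_euler('z',fit.p[2]);o=[fit.p[0],fit.p[1],0]
np.set_printoptions(precision=2,suppress=True)
def at(n,uv,z):
    d=pickle.load(open(f"pics/{n}.pkl","rb"))
    return least_squares(lambda q:proj(d,M.apply((q[0],q[1],z))+o)[0]-uv,[55,-245]).x
for zr in(34,37,40):
  t=[at("wrist9",(67.8,281),zr),at("wrist9",(244.6,281),zr),at("wrist12",(209.8,290),zr),at("wrist12",(496.6,290),zr)]
  print(zr,*t,"spacing",(t[1]-t[0])[1]/12,(t[3]-t[2])[1]/19)
print("plate9",at("wrist9",(279.6,260.5),150),"plate12",at("wrist12",(277.7,279.5),150),"plate11?")
print("fin",at("wrist9",(121.6,305.4),50))
for n in("wrist9","wrist12"):
    d=pickle.load(open(f"pics/{n}.pkl","rb"));Rm=cv2.Rodrigues(d["rvec"])[0];print(M.inv().apply(-Rm.T@d["tvec"]-o), Rm@M.as_matrix())
```

```text
34 [  50.39 -287.95] [  50.37 -169.41] [  50.29 -289.19] [  49.79 -101.57] spacing 9.878663908156717 9.874489265180575
37 [  48.81 -286.05] [  48.79 -169.12] [  48.63 -288.59] [  48.14 -103.6 ] spacing 9.744744798228103 9.736088728641207
40 [  47.23 -284.15] [  47.21 -168.82] [  46.97 -287.99] [  46.48 -105.64] spacing 9.610825688299487 9.59768819210353
plate9 [ -17.77 -146.89] plate12 [ -17.4  -245.69] plate11?
fin [  59.15 -246.44]
[ -65.96 -147.79  255.3 ] [[-0.    1.   -0.  ]
 [ 0.96  0.    0.27]
 [ 0.27 -0.   -0.96]]
[ -68.18 -246.49  248.04] [[-0.    1.    0.  ]
 [ 0.96  0.    0.27]
 [ 0.27  0.   -0.96]]
```

>>> drive_tool(deltas=[[255, 0, -0.0004, 0, 0, 0, 0], [255, 0, -0.0007, 0, 0, 0, 0], [255, 0, -0.0007, 0, 0, 0, 0], [255, 0, -0.0007, 0, 0, 0, 0], [255, 0, -0.0007, 0, 0, 0, 0], [255, 0, -0.0007, 0, 0, 0, 0], [255, 0, -0.0007, 0, 0, 0, 0], [255, 0, -0.0007, 0, 0, 0, 0], [255, 0, -0.0007, 0, 0, 0, 0], [255, 0, -0.0007, 0, 0, 0, 0]])

```text
time: 21.15
tool_pos: [600.0, -201.7, 104.4]
tcp_rot: [85.7, 89.8, 88.3]
ft_force: [-1.4, 11.2, 7.6]
finger_gap: 13.4
```

```bash
python3 st.py 13 side wrist scene;python3 - <<'E'
import cv2,numpy as np
k=lambda a,s:cv2.resize(a,None,fx=s,fy=s,interpolation=cv2.INTER_CUBIC)
f1=cv2.imread("pics/side13.png")[335:380,275:335]
g1=cv2.imread("pics/scene13.png")[175:220,190:250]
cv2.imwrite("pics/cmp13.png",np.vstack([k(f1,6),k(g1,6)]))
for n in("wrist12","wrist13"):
    g=cv2.cvtColor(cv2.imread(f"pics/{n}.png"),cv2.COLOR_BGR2GRAY).astype(float);p=g[289:292].mean(0)
    w=np.clip(235-p[493:501],0,None);print(n,(w*np.arange(493,501)).sum()/w.sum(),g[230,257:263],g[230,290:297])
E
```

```text
21.15 [ 600.05 -201.74  104.41] [-1.38 11.17  7.58] 13.428011288784463 qd 0.06603545401852284
ext frame TCP [   0.27 -247.03  104.41]  forces ext [-0.89 11.22  7.58]
grip ang 2.059627209935739 377.15020519899633
wrist12 496.63995067817507 [212. 212. 215. 201. 125. 107.] [109. 106.  98. 129. 172. 176. 173.]
wrist13 497.52466907340545 [215. 215. 215. 205. 124. 107.] [108. 106.  99. 132. 167. 176. 175.]
```

View pics/cmp13.png

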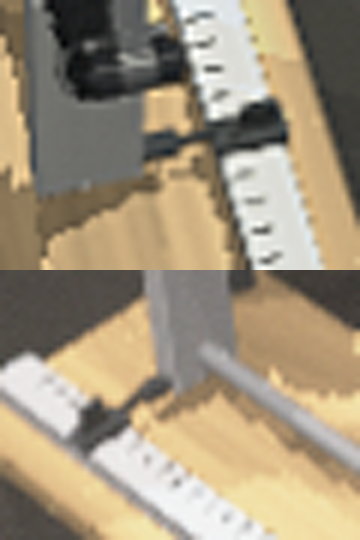

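View pics/side13.png

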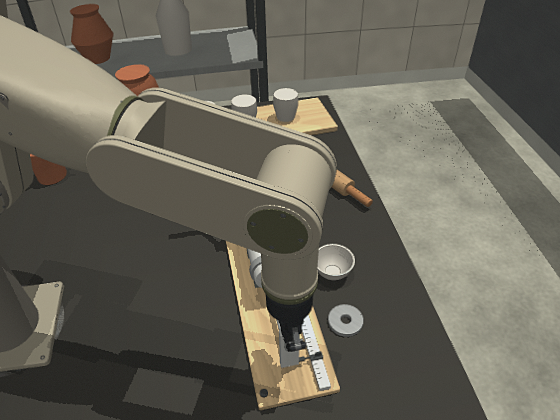

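View pics/scene13.png

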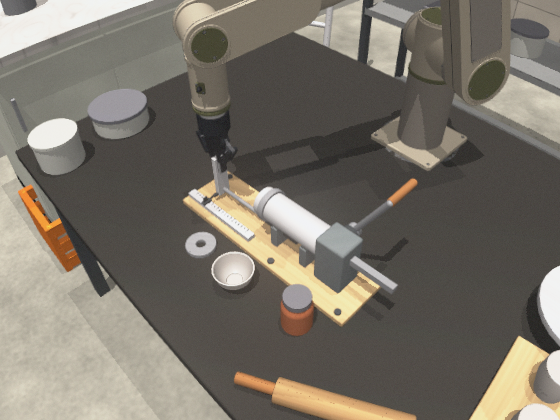

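```bash
python3 -c "
from bench import hand_in
print(hand_in())"
```

```text
the job is handed in; nothing more can be done
None
```

I pulled the lever through its full stroke, eased it back home and released it. I then pulled the stop out to the clip and handed the job in at about 21 s, still gripping the plate at 60 N.

- **Lever stroke:** I went to the end stop, about 1.0 rad by the grip. There the measured force roughly doubled over 1 mm of travel.
- **Lever return:** I eased it back at about 0.24 rad/s with the handle gripped the whole way. After release, the side picture matched the one from the start.
- **Stop position:** From the last wrist pictures and the tool position, the plate's middle plane is at y ≈ -246.4 mm. The clip's fin measures y ≈ -246.3 mm ± 0.5 mm. The plate did not slip in the grip.
- **Everything else:** The clip, jar, bowl and spare die showed no movement in the pictures. The highest force I saw was about 30 N, at the lever's end stop.

**Checks that disagreed:**
- Before the last 0.7 mm pull, the coarser side and scene pictures suggested the stop was about 1.2–1.5 mm short (± 1 mm), while the wrist picture said about 0.5 mm. I trusted the wrist picture because the rail's tick marks agreed with it to about 0.1 mm. I did not repeat the side and scene measurement after the pull.
- The fin measured 59 mm to the side of the rod instead of 55 mm. I put this down to the fin sitting off the rail's centre, and it should not affect the y reading if the fin's stated height of 50 mm is right.

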